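Load the blanks and raise the stamping punch

TASK

Get the hand stamping fixture ready for a batch: one brass blank already lies in the round white tray; add two more from the bench so that it holds exactly three, leaving the other two on the bench. Then draw the steel punch straight up in its bore until its red ring is fully out above the guide block while the blue ring below it stays hidden inside, without dragging or lifting the fixture or disturbing the hammer, jar and cup. Finish while holding the punch still at that height, so that a blank can be slid in under it; do not let go.

Things in the scene. Friction and masses are not known exactly. Their poses are not given: they have to be found in the camera images.
- fixture: Loose stamping fixture (2.8 kg) standing on the bench, 110 (x) by 100 (y) by 75 mm high: green base plate 20 mm thick, a dark 10 mm high slot open to its -x side, then an aluminium guide block 45 mm thick with a flat top. A vertical bore of 21 mm diameter runs through the guide block into the slot. Origin: centre of the underside, on the bore's axis; z up.
- punch: Loose steel punch, a plain round rod 20 mm in diameter, 110 mm long, 0.18 to 0.35 kg, upright in the bore with about 0.5 mm play. Origin: centre of its foot; z along the rod to its top. At first the foot stands on the base plate, 20 mm above the fixture's origin, and 55 mm of rod sticks up above the guide block. It slides freely if pulled straight; let go, it falls back.
- mouth (a point): Centre of the bore's mouth, level with the guide block's flat top, 75 mm above the fixture's origin.
- red_low (a point): On the punch's axis at the lower edge of its red painted ring, which spans 33 to 43 mm above the foot; inside the bore at first, level with the mouth when the punch is raised by 22 mm.
- blue_top (a point): On the punch's axis at the upper edge of its blue painted ring, which spans 9 to 19 mm above the foot; inside the bore, level with the mouth if the punch is raised by 36 mm.
- tray: Shallow round white-enamelled tray fixed to the bench, 150 mm in diameter outside, 14 mm high; rim 5 mm thick (inside 140 mm across), floor 4 mm above the bench. Origin: centre of its underside. One blank (blank5) lies in it at the start, 35 to 45 mm off its centre on any side.
- blank1: Round brass blank, a flat disc 30 mm in diameter and 6 mm thick, 36 g; lies flat on the thin dark bench mat at the start. All five blanks are alike. Origin: centre of its underside.
- blank2: Round brass blank, a flat disc 30 mm in diameter and 6 mm thick, 36 g; lies flat on the thin dark bench mat at the start. All five blanks are alike. Origin: centre of its underside.
- blank3: Round brass blank, a flat disc 30 mm in diameter and 6 mm thick, 36 g; lies flat on the thin dark bench mat at the start. All five blanks are alike. Origin: centre of its underside.
- blank4: Round brass blank, a flat disc 30 mm in diameter and 6 mm thick, 36 g; lies flat on the thin dark bench mat at the start. All five blanks are alike. Origin: centre of its underside.
- blank5: Round brass blank, a flat disc 30 mm in diameter and 6 mm thick, 36 g; lies in the tray at the start and stays there. All five blanks are alike. Origin: centre of its underside.
- hammer: Bystander: hammer 240 mm long lying on the bench across the far side, about along y. Leave it alone.
- jar: Bystander: amber glass jar, 56 mm in diameter, 70 mm tall, standing on the far side. Origin: centre of its underside. Leave it alone.
- cup: Bystander: white cup, 60 mm in diameter, 60 mm tall, standing on the far side. Origin: centre of its underside. Leave it alone.

How it is judged:
By the outcome, as a careful person would: the job done as asked, in the order asked, and still so for the second after the job is handed in, while the arm keeps its last pose, push and grip.
It also fails if it takes over 64 s, if anything falls off the work surface, if the arm or the gripper's body presses on something with over 40 N, if the wrist force passes 120 N, or if a joint passes its speed limit or range.

ROBOT

A 6-joint arm with a two-finger parallel gripper is mounted at the origin on the work surface. World frame = base frame: x ahead of the robot, y to its left, z up, the work surface at z = 0. Lengths are in m, angles in rad, forces in N, time in s.
With the tool pointing down it reaches from about 0.35 to 0.85 m from the base axis. Payload 8.1 kg.
Tool frame: the origin (TCP) lies on the mounting face of the last link; the fingertips stand 186 mm ahead of it and the grasp point (between the pads) lies 167 mm ahead of it; z points along the fingers, y is the line along which they close (so a half turn about z gives the same grasp; the last joint's range is limited). The gripper opens to 93 mm and grips with 3 to 60 N. Pads are 15 mm wide; open, the fingers measure 128 mm over their backs; the gripper's body (75 mm by 188 mm) begins 65 mm behind the grasp point.
Start: joints at [1.219, 0.13, 1.488, -0, 1.523, -0.085], TCP at [0.158, 0.579, 0.405] pointing down, gripper open.
Joint ranges: [-2.96, 2.96], [-0.89, 2.26], [0.02, 2.5], [-1.34, 4.48], [0, 2.73], [-2.66, 2.66]. Speed limits (rad/s): [2.39, 2.39, 2.79, 3.14, 3.14, 3.14].

INTERFACE

Orientations are given as a rotation vector (axis times angle).
In Python, from plant import read_state, read_camera, camera_params, close_job gives the robot as it stands. The module is installed in compiled form; this text tells all that it offers.
- The arm moves only by the tool servo_tool, never from a script. Its argument "increments" is a list of rows, each an object with "slide": the shift along the tool's x, y, z in mm, a list of three; "dr": the turn, a rotation vector about the tool's x, y, z in rad, a list of three; "jaw": the closure, from 0 (fully open) to 1 (shut). In form: [{"slide": [x, y, z], "dr": [ax, ay, az], "jaw": jaw}, ...]. A call has 1 to 20 rows; each row is the pose to reach, as a shift and turn from the pose commanded when the call began, along the tool's axes at that moment; what a row does not reach only later rows make up. A row lasts 1/10 s, in which the tool goes at most 50 mm and 8.59 degrees, less where a joint would pass 70% of its speed; a pose out of reach is approached as far as the arm can. A call with a gripper value outside its range is refused whole. The fingers move at their own pace and stop on an object; "force" is the grip in N (left out, the last holds). Time passes only in rows, so rows that repeat a pose let the fingers close. It gives the time, the measured TCP pose, the force, the opening and the grip force at its end, in the units of the state.
- read_state(): the state, without advancing time (a new reading comes with each control period).
- read_camera(name): name is "side" or "top" or "wrist"; returns (picture, depth): 384x512x3 uint8, red, green, blue; 384x512 float32, m along the optical axis (not along the pixel's ray), 0 where there is no reading.
- camera_params(name): a dict with "fx", "fy", "cx", "cy" (pixels), "k1" (the pictures are not rectified: a ray, as slopes to the right and down, at radius r is drawn at 1 + k1 r^2 times it, then the intrinsics apply), "rvec" (rotation vector, rad) and "tvec" (3), from world to camera coordinates, as OpenCV has them. Camera axes: x right, y down, z forward; pixel columns grow to the right and rows downward; lengths in m; the calibration is good to about 2 mm. A picture is of the moment at which its call begins: read the wrist's pose just before it. camera_params takes no time and is no camera call; for the wrist camera it gives the pose at the moment of the call.
- close_job(): hands the job in; it is judged then, once.
The state is a dict: "t": time; "q": joint angles; "dq": joint speeds; "joint_torque": joint torques, N m; "tool_pos": TCP position; "orientation": TCP orientation; "force": force on the tool from outside, world axes, zero at the start; "wrist_torque": the same for the moment, N m; "opening": finger opening in m; "gripper_force": force on a finger pad.
Only numpy, scipy, OpenCV 4.12 (cv2) and the standard library are available. Lean on these libraries where they do the work, as an engineer would, in place of code of your own. Each camera call takes 0.05 s, during which the arm holds its last target. There are 200 camera calls.

## Working session

There is one attempt and no reset: what is moved stays moved. The work goes in short steps, Python scripts to look and compute and a tool call to move; the robot and the scene stay as the last step left them, time stands still between calls to the robot, and variables do not carry over. Pictures are saved under pics/ and viewed, at most 10 in all, crops included, and the job is handed in when it is done.

Besides the shell and the picture viewer there is one more tool, called after ">>>" by a JSON object that holds its "fn" and its "kwargs", one argument or row to a line. servo_tool: Moves the arm, as the interface text tells. Its arguments: {"type":"object","properties":{"increments":{"type":"array"},"force":{"type":"number"}},"required":["increments"]}

```bash
mkdir -p pics; cat > h.py <<'E'
import numpy as np, cv2
from plant import read_state, read_camera, camera_params
def world(name, uv, z=None, depth=None, P=None):
    """pixel -> world; on the plane of height z, or at a depth"""
    P=P or camera_params(name); R=cv2.Rodrigues(np.array(P["rvec"],float))[0]; t=np.array(P["tvec"],float)
    uv=np.atleast_2d(np.array(uv,float)); d=np.c_[(uv[:,0]-P["cx"])/P["fx"],(uv[:,1]-P["cy"])/P["fy"]]
    s=d.copy()
    for _ in range(10): s=d/(1+P["k1"]*(s**2).sum(1,keepdims=True))
    ray=np.c_[s,np.ones(len(s))]@R; c=-R.T@t
    k=np.asarray(depth,float) if z is None else (z-c[2])/ray[:,2]
    return c+ray*np.reshape(k,(-1,1))
def snap(name,f):
    P=camera_params(name); im,d=read_camera(name)
    cv2.imwrite("pics/"+f+".png",im[:,:,::-1]); np.savez("pics/"+f+".npz",im=im,d=d); return im,d,P
E
python3 - <<'E'
from h import *
s=read_state(); print(s)
for n in("top","side"):
    im,d,P=snap(n,n+"0"); print(n,P)
a=cv2.imread("pics/top0.png")
E
```

```text
{'t': 0.0, 'q': array([ 1.21859064e+00,  1.31113803e-01,  1.48926556e+00,  2.01476557e-05,
        1.52299973e+00, -8.54278577e-02]), 'dq': array([ 2.94769737e-04, -4.10674798e-05,  5.17410021e-04, -1.20171259e-03,
       -1.84280785e-04,  5.51844385e-04]), 'joint_torque': array([ 1.85712459e-03, -5.59845006e+01, -4.91765785e+01,  7.73028564e-02,
        3.48775461e-02, -8.07139963e-05]), 'tool_pos': array([0.15808606, 0.57856125, 0.40372297]), 'orientation': array([-4.17759249e-01, -3.11328031e+00,  2.73201434e-03]), 'force': array([-0.72285728, -1.00836986,  0.5795691 ]), 'wrist_torque': array([ 0.00333164,  0.02347301, -0.04200121]), 'gripper_force': 0.0, 'opening': 0.09299499534752888}
top {'fx': 461.5426326604681, 'fy': 461.5426326604681, 'cx': 252.40140472351086, 'cy': 181.42772680584267, 'k1': -0.13061831162936577, 'rvec': array([ 2.17409693, -2.17765202,  0.13566826]), 'tvec': array([-0.01422053,  0.6282045 ,  1.19215394])}
side {'fx': 360.1326482786302, 'fy': 360.1326482786302, 'cx': 256.4748431313492, 'cy': 191.32257619468743, 'k1': -0.07185047897404671, 'rvec': array([ 2.14497185, -0.90435873,  0.4053128 ]), 'tvec': array([-0.44856168,  0.35770393,  0.47865898])}
```

View pics/top0.png

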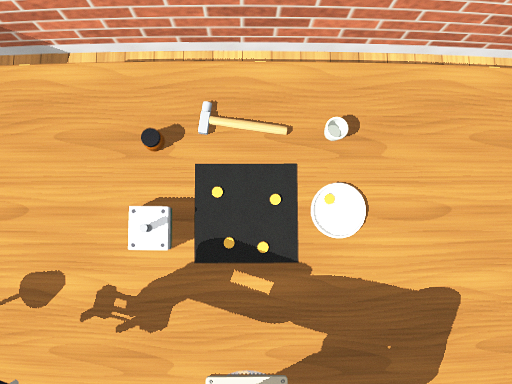

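View pics/side0.png

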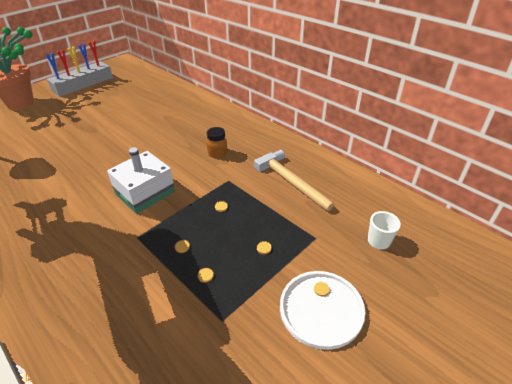

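The top view shows four blanks on the mat at about (217,192), (275,200), (229,243) and (263,247). The tray is at (339,210) with its blank at (330,199). The fixture is at (150,228), left of the mat, and the hammer, jar and cup lie beyond it. The side view agrees.

```bash
python3 - <<'E'
from h import *
from scipy.spatial.transform import Rotation as Ro
im=np.load("pics/top0.npz")["im"]; d=np.load("pics/top0.npz")["d"]
hsv=cv2.cvtColor(im,cv2.COLOR_RGB2HSV)
m=cv2.inRange(hsv,(18,150,90),(35,255,255)); m[:160]=0; m[262:]=0
n,l,st,c=cv2.connectedComponentsWithStats(m)
for i in range(1,n):
    if st[i,4]>30: print(c[i].round(1),st[i,4],world("top",c[i],z=.008).round(4))
w=cv2.inRange(hsv,(0,0,150),(180,60,255)); w[:175]=0;w[245:]=0;w[:,:300]=0;w[:,380:]=0
ct=max(cv2.findContours(w,0,2)[0],key=cv2.contourArea); (u,v),r=cv2.minEnclosingCircle(ct)
print("tray",u,v,r,world("top",(u,v),z=.012))
# fixture top by depth
vv,uu=np.mgrid[195:265,115:185]; p=world("top",np.c_[uu.ravel(),vv.ravel()],depth=d[195:265,115:185].ravel())
t=p[(p[:,2]>.065)&(p[:,2]<.09)]; print("fix",len(t),t.mean(0),t.min(0),t.max(0))
print(cv2.minAreaRect(t[:,:2].astype(np.float32)*1000))
t=p[(p[:,2]>.11)]; print("punch",len(t),t.mean(0),t.min(0),t.max(0))
R=Ro.from_rotvec(read_state()["orientation"]).as_matrix();print(R.round(3))
E
```

```text
[335.9 163.9] 44 [[ 0.6791 -0.245   0.008 ]]
[431.3 163.6] 51 [[ 0.6806 -0.517   0.008 ]]
[457.5 170. ] 265 [[ 0.663 -0.594  0.008]]
[308.4 165.5] 32 [[ 0.6745 -0.169   0.008 ]]
[ 29.4 169.1] 57 [[0.6658 0.6051 0.008 ]]
[ 65.5 169.6] 65 [[0.6641 0.4999 0.008 ]]
[ 96.4 170. ] 59 [[0.6626 0.4121 0.008 ]]
[311.1 169.6] 70 [[ 0.6633 -0.1762  0.008 ]]
[ 43.4 174.2] 72 [[0.6514 0.5633 0.008 ]]
[131.8 178.9] 37 [[0.6381 0.3128 0.008 ]]
[422.5 179. ] 44 [[ 0.6374 -0.4892  0.008 ]]
[ 96.9 193.2] 1710 [[0.5989 0.4086 0.008 ]]
[463.3 185.7] 54 [[ 0.6183 -0.609   0.008 ]]
[432.5 191.7] 987 [[ 0.6019 -0.517   0.008 ]]
[304.4 194.6] 122 [[ 0.5949 -0.1568  0.008 ]]
[329.1 198.3] 45 [[ 0.5845 -0.2243  0.008 ]]
[375.5 196. ] 45 [[ 0.5905 -0.3532  0.008 ]]
[457.3 202.3] 69 [[ 0.5718 -0.589   0.008 ]]
[ 33.3 203.1] 100 [[0.5711 0.5893 0.008 ]]
[401.4 203.4] 88 [[ 0.5698 -0.4257  0.008 ]]
[ 29.6 222.1] 76 [[0.5187 0.598  0.008 ]]
[ 68.4 221.5] 54 [[0.5212 0.4866 0.008 ]]
[ 99.8 229.2] 44 [[0.501 0.398 0.008]]
[106.4 232.6] 81 [[0.4919 0.3795 0.008 ]]
[392.7 240.1] 759 [[ 0.4695 -0.3983  0.008 ]]
[ 20.8 240.4] 173 [[0.4682 0.6222 0.008 ]]
[228.6 242.6] 90 [[0.4661 0.0485 0.008 ]]
[120.5 240.5] 55 [[0.4709 0.3403 0.008 ]]
[188.5 243.2] 57 [[0.4646 0.1559 0.008 ]]
[384.2 252.7] 703 [[ 0.4358 -0.3735  0.008 ]]
[ 12.4 251.4] 101 [[0.4375 0.6459 0.008 ]]
[152.6 254.8] 594 [[0.4333 0.2522 0.008 ]]
[361.7 258.6] 43 [[ 0.4209 -0.311   0.008 ]]
tray 338.1149597167969 210.15550231933594 28.043317794799805 [[ 0.55209403 -0.24753236  0.012     ]]
fix 1626 [0.50441142 0.2526523  0.07449482] [0.45094053 0.2025234  0.06507149] [0.55841072 0.30400648 0.08984635]
((504.81787109375, 253.42874145507812), (107.22705841064453, 101.33572387695312), 0.3345012664794922)
punch 73 [0.50385027 0.20421819 0.34323827] [0.49703798 0.00788473 0.11285089] [0.51406991 0.26278743 1.25186775]
[[-0.965  0.264 -0.001]
 [ 0.264  0.965 -0.002]
 [ 0.    -0.002 -1.   ]]
```

```bash
python3 - <<'E'
from h import *
im=np.load("pics/top0.npz")["im"].astype(int); d=np.load("pics/top0.npz")["d"]
m=((im[:,:,0]-im[:,:,2])>60).astype(np.uint8)
for u,v in((217,192),(275,200),(229,243),(263,247),(330,199)):
    s=m[v-12:v+13,u-12:u+13]; n,l,st,c=cv2.connectedComponentsWithStats(s); k=l[12,12]
    x=c[k]+[u-12,v-12]; print(x.round(1),st[k,4],world("top",x,z=.0075).round(4))
p=[[x,y] for y in range(205,245) for x in range(135,165)]
w=world("top",p,depth=[d[y,x] for x,y in p]); k=(w[:,2]>.12)&(w[:,2]<.14); print(k.sum(),w[k].mean(0),np.ptp(w[k],axis=0))
E
```

```text
[216.9 191.4] 105 [[0.6037 0.0804 0.0075]]
[274.8 198.8] 106 [[ 0.5837 -0.0762  0.0075]]
[228.7 242.3] 101 [[0.4671 0.0482 0.0075]]
[262.5 246.6] 111 [[ 0.4553 -0.0423  0.0075]]
[329.2 198.5] 86 [[ 0.5841 -0.2246  0.0075]]
52 [0.50512101 0.25170011 0.12926792] [0.01703193 0.01991903 0.0098321 ]
```

>>> {"fn": "servo_tool", "kwargs": {
  "increments": [
    {"slide": [-292, -260, 20], "dr": [0, 0, -0.134], "jaw": 0.4},
    {"slide": [-292, -260, 20], "dr": [0, 0, -0.134], "jaw": 0.4},
    {"slide": [-292, -260, 20], "dr": [0, 0, -0.134], "jaw": 0.4},
    {"slide": [-292, -260, 20], "dr": [0, 0, -0.134], "jaw": 0.4},
    {"slide": [-292, -260, 20], "dr": [0, 0, -0.134], "jaw": 0.4},
    {"slide": [-584, -520, 60], "dr": [0, 0, -0.267], "jaw": 0.4},
    {"slide": [-584, -520, 80], "dr": [0, 0, -0.267], "jaw": 0.4},
    {"slide": [-584, -520, 80], "dr": [0, 0, -0.267], "jaw": 0.4},
    {"slide": [-584, -520, 105], "dr": [0, 0, -0.267], "jaw": 0.4},
    {"slide": [-584, -520, 105], "dr": [0, 0, -0.267], "jaw": 0.4},
    {"slide": [-584, -520, 105], "dr": [0, 0, -0.267], "jaw": 0.4},
    {"slide": [-584, -520, 105], "dr": [0, 0, -0.267], "jaw": 0.4},
    {"slide": [-584, -520, 105], "dr": [0, 0, -0.267], "jaw": 0.4},
    {"slide": [-584, -520, 105], "dr": [0, 0, -0.267], "jaw": 0.4},
    {"slide": [-584, -520, 105], "dr": [0, 0, -0.267], "jaw": 0.4},
    {"slide": [-584, -520, 105], "dr": [0, 0, -0.267], "jaw": 0.4},
    {"slide": [-584, -520, 105], "dr": [0, 0, -0.267], "jaw": 0.4},
    {"slide": [-584, -520, 105], "dr": [0, 0, -0.267], "jaw": 0.4},
    {"slide": [-584, -520, 105], "dr": [0, 0, -0.267], "jaw": 0.4},
    {"slide": [-584, -520, 105], "dr": [0, 0, -0.267], "jaw": 0.4}
  ]
}}

```text
t: 2.1
tool_pos: [0.5841, -0.0756, 0.3003]
orientation: [-0.003, 3.141, 0.0]
force: [0.5, -0.3, 0.3]
opening: 0.0558
gripper_force: 0.0
```

```bash
cat >> h.py <<'E'
from scipy.spatial.transform import Rotation as Ro
def go(xyz,yaw=0):
    """slide (mm) and dr from the present pose to TCP xyz, tool down, tool y at world yaw 90deg+yaw"""
    s=read_state(); R=Ro.from_rotvec(s["orientation"]); T=Ro.from_euler("z",yaw)*Ro.from_matrix(np.diag([-1,1,-1.]))
    print("go",(R.inv().apply(np.array(xyz)-s["tool_pos"])*1000).round(1),(R.inv()*T).as_rotvec().round(4))
E
python3 - <<'E'
from h import *
s=read_state(); print(s["t"],s["tool_pos"],s["q"].round(2),s["force"].round(1),s["opening"])
im,d,P=snap("wrist","w1")
m=((im[:,:,0].astype(int)-im[:,:,2])>60).astype(np.uint8)
n,l,st,c=cv2.connectedComponentsWithStats(m)
for i in range(1,n):
    if st[i,4]>200: print(c[i].round(1),st[i],world("wrist",c[i],z=.0065,P=P).round(4))
go((.5837,-.0762,.30))
E
```

```text
2.1 [ 0.58410876 -0.07558082  0.30026642] [-0.22  0.17  1.64  0.    1.33 -1.79] [ 0.5 -0.3  0.3] 0.055840020019795704
[115.3  87.7] [    0     0   180   244 20255] [[ 0.5026 -0.185   0.0065]]
[292.6  19.9] [ 273    0   40   42 1334] [[ 0.453  -0.0448  0.0065]]
[408.   38.6] [ 389   18   39   42 1291] [[0.4652 0.0457 0.0065]]
[248.1 183.7] [ 230  166   37   36 1019] [[ 0.5813 -0.079   0.0065]]
[ 75.9 184.5] [ 58 168  37  35 992] [[ 0.5821 -0.2268  0.0065]]
[500.3 220. ] [ 485  188   27   67 1353] [[0.6145 0.1471 0.0065]]
[427.  206.6] [410 190  35  34 950] [[0.6017 0.0773 0.0065]]
[  8.6 229.6] [  0 219  28  20 245] [[ 0.6238 -0.295   0.0065]]
[120.5 285.8] [110 252  27  68 986] [[ 0.6785 -0.1975  0.0065]]
[387.9 285.2] [377 253  17  65 348] [[0.6779 0.0507 0.0065]]
[295.3 335.5] [  118   303   394    58 13139] [[ 0.7317 -0.0336  0.0065]]
go [ 0.5 -0.6  0.4] [-0.0001  0.0009  0.0017]
```

View pics/w1.png

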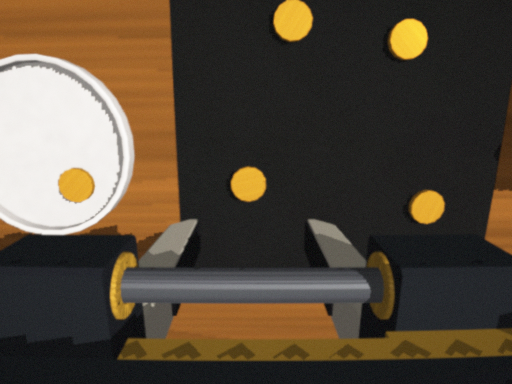

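The wrist view shows the target blank at (248,184), centred between the fingers. It agrees with the top camera to about 3 mm. Next: descend and grip.

>>> {"fn": "servo_tool", "kwargs": {
  "increments": [
    {"slide": [2, -2, 50], "dr": [0, 0, 0], "jaw": 0.4},
    {"slide": [2, -2, 90], "dr": [0, 0, 0], "jaw": 0.4},
    {"slide": [2, -2, 105], "dr": [0, 0, 0], "jaw": 0.4},
    {"slide": [2, -2, 111], "dr": [0, 0, 0], "jaw": 0.4},
    {"slide": [2, -2, 111], "dr": [0, 0, 0], "jaw": 0.4},
    {"slide": [2, -2, 111], "dr": [0, 0, 0], "jaw": 0.8},
    {"slide": [2, -2, 111], "dr": [0, 0, 0], "jaw": 0.8},
    {"slide": [2, -2, 111], "dr": [0, 0, 0], "jaw": 0.8},
    {"slide": [2, -2, 111], "dr": [0, 0, 0], "jaw": 0.8},
    {"slide": [2, -2, 111], "dr": [0, 0, 0], "jaw": 0.8},
    {"slide": [2, -2, 111], "dr": [0, 0, 0], "jaw": 0.8}
  ],
  "force": 15
}}

```text
t: 3.25
tool_pos: [0.5829, -0.0789, 0.1897]
orientation: [-0.0, 3.14, -0.001]
force: [-0.7, 1.2, 5.9]
opening: 0.0284
gripper_force: 15.0
```

>>> {"fn": "servo_tool", "kwargs": {
  "increments": [
    {"slide": [0, 0, -20], "dr": [0, 0, 0], "jaw": 0.8},
    {"slide": [0, 0, -60], "dr": [0, 0, 0], "jaw": 0.8},
    {"slide": [15, -42, -60], "dr": [0, 0, 0], "jaw": 0.8},
    {"slide": [30, -85, -60], "dr": [0, 0, 0], "jaw": 0.8},
    {"slide": [45, -128, -60], "dr": [0, 0, 0], "jaw": 0.8},
    {"slide": [61, -169, -60], "dr": [0, 0, 0], "jaw": 0.8},
    {"slide": [61, -169, -60], "dr": [0, 0, 0], "jaw": 0.8},
    {"slide": [61, -169, -60], "dr": [0, 0, 0], "jaw": 0.8}
  ]
}}

```text
t: 4.05
tool_pos: [0.5209, -0.2486, 0.2485]
orientation: [-0.004, -3.141, -0.001]
force: [0.4, 0.1, -0.9]
opening: 0.0287
gripper_force: 15.0
```

```bash
python3 - <<'E'
from h import *
s=read_state(); print(s["t"],s["tool_pos"],s["force"].round(1),s["opening"],s["gripper_force"])
snap("wrist","w2")
go((.522,-.2475,.1955))
E
```

```text
4.05 [ 0.5208956  -0.24859985  0.24845599] [ 0.4  0.1 -0.9] 0.028716575851431093 14.99995931982994
go [-0.7  0.1 52.9] [ 0.0008 -0.0004 -0.0008]
```

View pics/w2.png

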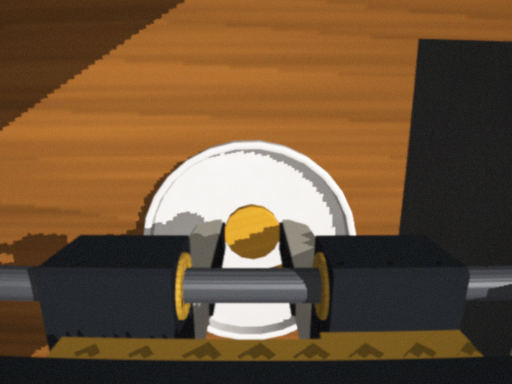

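The blank is held level at (252,232), with the tray centred under it at about column 250.

```bash
python3 - <<'E'
from h import *
print(world("wrist",[(252,232)],z=.065), world("wrist",[(146,232),(355,232),(250,142),(250,337)],z=.014))
E
```

```text
[[ 0.51906994 -0.24771253  0.065     ]] [[ 0.53883217 -0.32093099  0.014     ]
 [ 0.53913848 -0.17632505  0.014     ]
 [ 0.47718668 -0.24882869  0.014     ]
 [ 0.62364744 -0.24925258  0.014     ]]
```

>>> {"fn": "servo_tool", "kwargs": {
  "increments": [
    {"slide": [-1, 0, 30], "dr": [0, 0, 0], "jaw": 0.8},
    {"slide": [-1, 0, 48], "dr": [0, 0, 0], "jaw": 0.8},
    {"slide": [-1, 0, 54], "dr": [0, 0, 0], "jaw": 0.8},
    {"slide": [-1, 0, 54], "dr": [0, 0, 0], "jaw": 0.8},
    {"slide": [-1, 0, 54], "dr": [0, 0, 0], "jaw": 0.58},
    {"slide": [-1, 0, 54], "dr": [0, 0, 0], "jaw": 0.58},
    {"slide": [-1, 0, 54], "dr": [0, 0, 0], "jaw": 0.58},
    {"slide": [-1, 0, 54], "dr": [0, 0, 0], "jaw": 0.58},
    {"slide": [-1, 0, 30], "dr": [0, 0, 0], "jaw": 0.58},
    {"slide": [-1, 0, -20], "dr": [0, 0, 0], "jaw": 0.5},
    {"slide": [-1, 0, -50], "dr": [0, 0, 0], "jaw": 0.4},
    {"slide": [-1, 0, -50], "dr": [0, 0, 0], "jaw": 0.4}
  ]
}}

```text
t: 5.3
tool_pos: [0.5243, -0.249, 0.3053]
orientation: [-0.0, 3.133, -0.008]
force: [0.0, -0.2, 1.2]
opening: 0.0546
gripper_force: 0.0
```

```bash
python3 - <<'E'
from h import *
s=read_state(); print(s["t"],s["tool_pos"],s["force"].round(1),s["opening"])
im,d,P=snap("top","top1")
go((.4545,-.043,.29),-1.57); go((.4545,-.043,.29),0)
i=im.astype(int);m=((i[:,:,0]-i[:,:,2])>60).astype(np.uint8); m[:160]=0;m[262:]=0
n,l,st,c=cv2.connectedComponentsWithStats(m)
for k in range(1,n):
    if 40<st[k,4]<160 : print(c[k].round(1),st[k,4],world("top",c[k],z=.008,P=P).round(4))
E
```

```text
5.3 [ 0.52428612 -0.24895525  0.30532627] [ 0.  -0.2  1.2] 0.054599506372149706
go [ 69.1 205.5  11.3] [0.0018 0.007  1.5701]
go [ 69.1 205.5  11.3] [-0.0033  0.0056  0.0001]
[216.9 191.5] 104 [[0.6036 0.0803 0.008 ]]
[329.3 198.1] 81 [[ 0.5851 -0.2246  0.008 ]]
[228.6 242.4] 111 [[0.4668 0.0485 0.008 ]]
[262.5 246.8] 109 [[ 0.4548 -0.0423  0.008 ]]
```

>>> {"fn": "servo_tool", "kwargs": {
  "increments": [
    {"slide": [69, 205, 11], "dr": [0, 0.006, 1.57], "jaw": 0.4},
    {"slide": [69, 205, 11], "dr": [0, 0.006, 1.57], "jaw": 0.4},
    {"slide": [69, 205, 11], "dr": [0, 0.006, 1.57], "jaw": 0.4},
    {"slide": [69, 205, 11], "dr": [0, 0.006, 1.57], "jaw": 0.4},
    {"slide": [69, 205, 11], "dr": [0, 0.006, 1.57], "jaw": 0.4},
    {"slide": [69, 205, 11], "dr": [0, 0.006, 1.57], "jaw": 0.4},
    {"slide": [69, 205, 11], "dr": [0, 0.006, 1.57], "jaw": 0.4},
    {"slide": [69, 205, 11], "dr": [0, 0.006, 1.57], "jaw": 0.4},
    {"slide": [69, 205, 11], "dr": [0, 0.006, 1.57], "jaw": 0.4},
    {"slide": [69, 205, 11], "dr": [0, 0.006, 1.57], "jaw": 0.4},
    {"slide": [69, 205, 11], "dr": [0, 0.006, 1.57], "jaw": 0.4},
    {"slide": [69, 205, 11], "dr": [0, 0.006, 1.57], "jaw": 0.4},
    {"slide": [69, 205, 11], "dr": [0, 0.006, 1.57], "jaw": 0.4},
    {"slide": [69, 205, 11], "dr": [0, 0.006, 1.57], "jaw": 0.4},
    {"slide": [69, 205, 11], "dr": [0, 0.006, 1.57], "jaw": 0.4}
  ]
}}

```text
t: 6.85
tool_pos: [0.4533, -0.0428, 0.2875]
orientation: [-2.215, -2.22, 0.0]
force: [0.5, -0.4, -0.1]
opening: 0.0555
gripper_force: 0.0
```

```bash
python3 - <<'E'
from h import *
s=read_state(); print(s["t"],s["tool_pos"],s["q"].round(2),s["opening"])
im,d,P=snap("wrist","w3")
i=im.astype(int);m=((i[:,:,0]-i[:,:,2])>60).astype(np.uint8)
n,l,st,c=cv2.connectedComponentsWithStats(m)
for k in range(1,n):
    if 600<st[k,4]<2000 : print(c[k].round(1),st[k,4],world("wrist",c[k],z=.0065,P=P).round(4))
im,d,P=snap("top","top2")
go((.454,-.0435,.1895),-1.5708)
i=im.astype(int);m=((i[:,:,0]-i[:,:,2])>60).astype(np.uint8); m[:160]=0;m[262:]=0
n,l,st,c=cv2.connectedComponentsWithStats(m)
for k in range(1,n):
    if 40<st[k,4]<160 : print(c[k].round(1),st[k,4],world("top",c[k],z=.008,P=P).round(4))
E
```

```text
6.85 [ 0.45331575 -0.04280115  0.28749471] [-0.21 -0.18  2.01  0.    1.31 -0.21] 0.05550120051553813
[450.6  36.3] 1503 [[0.6009 0.0778 0.0065]]
[268.2  77.8] 1396 [[0.4649 0.0464 0.0065]]
[251.7 194.1] 1165 [[ 0.4526 -0.044   0.0065]]
[383.3 285.5] 1035 [[ 0.5687 -0.127   0.0065]]
go [-1.1  1.  98.2] [-0.0039 -0.0038  0.0018]
[216.9 191.4] 105 [[0.6037 0.0804 0.008 ]]
[328.9 198.9] 93 [[ 0.583  -0.2236  0.008 ]]
[336.9 220.9] 94 [[ 0.523  -0.2444  0.008 ]]
[228.6 242.4] 111 [[0.4668 0.0485 0.008 ]]
```

>>> {"fn": "servo_tool", "kwargs": {
  "increments": [
    {"slide": [-0.5, 0.5, 45], "dr": [0, 0, 0], "jaw": 0.4},
    {"slide": [-0.5, 0.5, 82], "dr": [0, 0, 0], "jaw": 0.4},
    {"slide": [-0.5, 0.5, 94], "dr": [0, 0, 0], "jaw": 0.4},
    {"slide": [-0.5, 0.5, 98], "dr": [0, 0, 0], "jaw": 0.4},
    {"slide": [-0.5, 0.5, 98], "dr": [0, 0, 0], "jaw": 0.4},
    {"slide": [-0.5, 0.5, 98], "dr": [0, 0, 0], "jaw": 0.8},
    {"slide": [-0.5, 0.5, 98], "dr": [0, 0, 0], "jaw": 0.8},
    {"slide": [-0.5, 0.5, 98], "dr": [0, 0, 0], "jaw": 0.8},
    {"slide": [-0.5, 0.5, 98], "dr": [0, 0, 0], "jaw": 0.8},
    {"slide": [-0.5, 0.5, 98], "dr": [0, 0, 0], "jaw": 0.8},
    {"slide": [-0.5, 0.5, 98], "dr": [0, 0, 0], "jaw": 0.8},
    {"slide": [-0.5, 0.5, 75], "dr": [0, 0, 0], "jaw": 0.8},
    {"slide": [-0.5, 0.5, 38], "dr": [0, 0, 0], "jaw": 0.8},
    {"slide": [-0.5, 0.5, 38], "dr": [0, 0, 0], "jaw": 0.8}
  ]
}}

```text
t: 8.35
tool_pos: [0.4558, -0.0436, 0.2543]
orientation: [2.22, 2.222, 0.006]
force: [0.8, -0.3, -0.4]
opening: 0.0285
gripper_force: 15.0
```

```bash
python3 - <<'E'
from h import *
s=read_state(); print(s["t"],s["tool_pos"],s["opening"],s["gripper_force"])
go((.558,-.284,.25),-1.5708)
E
```

```text
8.35 [ 0.45575403 -0.04356441  0.25434718] 0.02851477577491237 14.999589174985886
go [-240.6  102.     4.1] [ 0.0033 -0.0023  0.0011]
```

>>> {"fn": "servo_tool", "kwargs": {
  "increments": [
    {"slide": [-40, 17, 2], "dr": [0, 0, 0], "jaw": 0.8},
    {"slide": [-80, 34, 2], "dr": [0, 0, 0], "jaw": 0.8},
    {"slide": [-120, 51, 2], "dr": [0, 0, 0], "jaw": 0.8},
    {"slide": [-160, 68, 2], "dr": [0, 0, 0], "jaw": 0.8},
    {"slide": [-200, 85, 2], "dr": [0, 0, 0], "jaw": 0.8},
    {"slide": [-241, 102, 2], "dr": [0, 0, 0], "jaw": 0.8},
    {"slide": [-241, 102, 2], "dr": [0, 0, 0], "jaw": 0.8},
    {"slide": [-241, 102, 2], "dr": [0, 0, 0], "jaw": 0.8},
    {"slide": [-241, 102, 40], "dr": [0, 0, 0], "jaw": 0.8},
    {"slide": [-241, 102, 54], "dr": [0, 0, 0], "jaw": 0.8},
    {"slide": [-241, 102, 58], "dr": [0, 0, 0], "jaw": 0.8},
    {"slide": [-241, 102, 58], "dr": [0, 0, 0], "jaw": 0.8},
    {"slide": [-241, 102, 58], "dr": [0, 0, 0], "jaw": 0.58},
    {"slide": [-241, 102, 58], "dr": [0, 0, 0], "jaw": 0.58},
    {"slide": [-241, 102, 58], "dr": [0, 0, 0], "jaw": 0.58},
    {"slide": [-241, 102, 58], "dr": [0, 0, 0], "jaw": 0.58},
    {"slide": [-241, 102, 35], "dr": [0, 0, 0], "jaw": 0.58},
    {"slide": [-241, 102, -15], "dr": [0, 0, 0], "jaw": 0.5},
    {"slide": [-241, 102, -65], "dr": [0, 0, 0], "jaw": 0.4},
    {"slide": [-241, 102, -65], "dr": [0, 0, 0], "jaw": 0.4}
  ]
}}

```text
t: 10.35
tool_pos: [0.5586, -0.2858, 0.323]
orientation: [2.214, 2.217, 0.005]
force: [0.6, -1.9, 0.5]
opening: 0.0549
gripper_force: 0.0
```

```bash
python3 - <<'E'
from h import *
s=read_state(); print(s["t"],s["tool_pos"],s["opening"],s["gripper_force"])
go((.50,.16,.375),-1.5708)
E
```

```text
10.35 [ 0.55862293 -0.28579618  0.32295514] 0.05491897711566787 0.0
go [445.7 -57.8 -54.1] [0.0082 0.0036 0.001 ]
```

>>> {"fn": "servo_tool", "kwargs": {
  "increments": [
    {"slide": [270, -27, -54], "dr": [0.008, 0.004, 0], "jaw": 0.4},
    {"slide": [270, -27, -54], "dr": [0.008, 0.004, 0], "jaw": 0.4},
    {"slide": [270, -27, -54], "dr": [0.008, 0.004, 0], "jaw": 0.4},
    {"slide": [270, -27, -54], "dr": [0.008, 0.004, 0], "jaw": 0.4},
    {"slide": [270, -27, -54], "dr": [0.008, 0.004, 0], "jaw": 0.4},
    {"slide": [538, -53, -54], "dr": [0.008, 0.004, 0], "jaw": 0.3},
    {"slide": [538, -53, -54], "dr": [0.008, 0.004, 0], "jaw": 0.3},
    {"slide": [538, -53, -54], "dr": [0.008, 0.004, 0], "jaw": 0.3},
    {"slide": [538, -53, -54], "dr": [0.008, 0.004, 0], "jaw": 0.3},
    {"slide": [538, -53, -54], "dr": [0.008, 0.004, 0], "jaw": 0.3},
    {"slide": [538, -53, -54], "dr": [0.008, 0.004, 0], "jaw": 0.3},
    {"slide": [538, -53, -54], "dr": [0.008, 0.004, 0], "jaw": 0.3},
    {"slide": [538, -53, -54], "dr": [0.008, 0.004, 0], "jaw": 0.3},
    {"slide": [538, -53, -54], "dr": [0.008, 0.004, 0], "jaw": 0.3},
    {"slide": [538, -53, -54], "dr": [0.008, 0.004, 0], "jaw": 0.3},
    {"slide": [538, -53, -54], "dr": [0.008, 0.004, 0], "jaw": 0.3},
    {"slide": [538, -53, -54], "dr": [0.008, 0.004, 0], "jaw": 0.3}
  ]
}}

```text
t: 12.05
tool_pos: [0.5032, 0.2525, 0.3698]
orientation: [-2.212, -2.211, 0.004]
force: [-0.3, 0.4, 0.2]
opening: 0.0653
gripper_force: 0.0
```

```bash
python3 - <<'E'
from h import *
s=read_state(); print(s["t"],s["tool_pos"],s["orientation"],s["opening"])
im,d,P=snap("wrist","w4"); print(P)
t,_,PT=snap("top","top3")
i=t.astype(int);m=((i[:,:,0]-i[:,:,2])>60).astype(np.uint8); m[:160]=0;m[262:]=0
n,l,st,c=cv2.connectedComponentsWithStats(m)
for k in range(1,n):
    if 40<st[k,4]<160 : print(c[k].round(1),st[k,4],world("top",c[k],z=.008,P=PT).round(4))
cv2.imwrite("pics/both.png",np.hstack([im[:,:,::-1],cv2.resize(t[170:260,290:380,::-1],(270,384))]))
go((.505,.2522,.375),-1.5708)
E
```

```text
12.05 [0.50323506 0.25251959 0.36975046] [-2.21230736 -2.21108161  0.00422688] 0.06533263135593827
{'fx': 331.6154544861655, 'fy': 331.6154544861655, 'cx': 251.84027445934808, 'cy': 189.6841197030799, 'k1': -0.04632354623257307, 'rvec': array([-2.90719191e+00, -3.11952531e-04,  1.71785850e-02]), 'tvec': array([-0.49921986,  0.22768948,  0.42049185])}
[216.9 191.6] 103 [[0.6034 0.0803 0.008 ]]
[328.9 198.9] 92 [[ 0.5829 -0.2237  0.008 ]]
[350.3 208.3] 90 [[ 0.5571 -0.2821  0.008 ]]
[336.9 220.9] 94 [[ 0.523  -0.2444  0.008 ]]
[228.5 242.4] 112 [[0.4667 0.0486 0.008 ]]
go [-0.6  1.8 -5.3] [-0.0117 -0.0078  0.    ]
```

View pics/both.png

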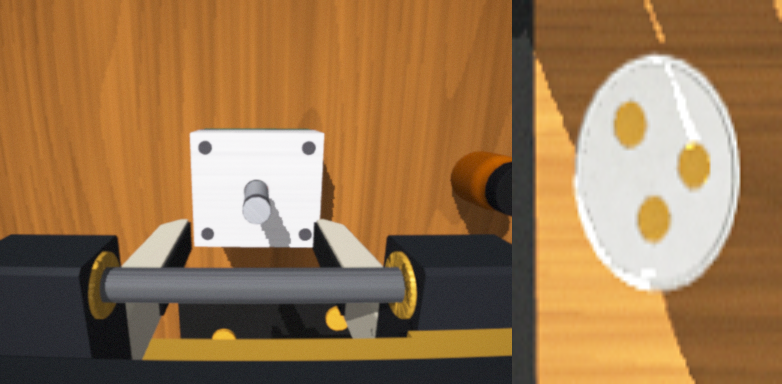

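The tray now holds three separate, flat blanks. The punch top is at (257,209) and is upright between the open fingers.

>>> {"fn": "servo_tool", "kwargs": {
  "increments": [
    {"slide": [0, 0, 0], "dr": [0, 0, 0], "jaw": 0.3},
    {"slide": [0, 0, 0], "dr": [0, 0, 0], "jaw": 0.3},
    {"slide": [0, 0, 0], "dr": [0, 0, 0], "jaw": 0.3}
  ]
}}

```text
t: 12.45
tool_pos: [0.5029, 0.2534, 0.3697]
orientation: [-2.21, -2.213, 0.004]
force: [-0.5, 0.3, -0.5]
opening: 0.0651
gripper_force: 0.0
```

```bash
python3 - <<'E'
from h import *
s=read_state(); print(s["t"],s["tool_pos"],s["orientation"])
P=camera_params("wrist"); print(world("wrist",[(257,209)],z=.13), world("wrist",[(191,132),(323,132),(191,247),(323,247)],z=.075))
go((.505,.2522,.285),-1.5708)
E
```

```text
12.45 [0.50292508 0.25343382 0.36970058] [-2.21048409 -2.21275705  0.00434302]
[[0.50429774 0.25312783 0.13      ]] [[0.44995672 0.30240253 0.075     ]
 [0.55841134 0.30255415 0.075     ]
 [0.44565026 0.20082639 0.075     ]
 [0.56349701 0.20144188 0.075     ]]
go [-1.9  3.1 84.7] [-0.0118 -0.0079  0.001 ]
```

>>> {"fn": "servo_tool", "kwargs": {
  "increments": [
    {"slide": [-1, 2, 20], "dr": [-0.011, -0.0075, 0], "jaw": 0.3},
    {"slide": [-1, 2, 50], "dr": [-0.011, -0.0075, 0], "jaw": 0.3},
    {"slide": [-1, 2, 75], "dr": [-0.011, -0.0075, 0], "jaw": 0.3},
    {"slide": [-1, 2, 87], "dr": [-0.011, -0.0075, 0], "jaw": 0.4},
    {"slide": [-1, 2, 87], "dr": [-0.011, -0.0075, 0], "jaw": 0.4},
    {"slide": [-1, 2, 87], "dr": [-0.011, -0.0075, 0], "jaw": 0.4},
    {"slide": [-1, 2, 87], "dr": [-0.011, -0.0075, 0], "jaw": 0.4}
  ]
}}

```text
t: 13.15
tool_pos: [0.5046, 0.2534, 0.2845]
orientation: [2.22, 2.222, 0.004]
force: [0.6, 0.5, 0.5]
opening: 0.0557
gripper_force: 0.0
```

```bash
python3 - <<'E'
from h import *
s=read_state(); print(s["t"],s["tool_pos"],s["force"])
im,d,P=snap("wrist","w5"); snap("side","s5")
cv2.imwrite("pics/w5b.png",np.hstack([im[100:300,120:400,::-1], cv2.resize(np.load("pics/s5.npz")["im"][110:220,70:224,::-1],(280,200))]))
go((.5047,.2527,.282),-1.5708)
E
```

```text
13.15 [0.5046282  0.25339006 0.28453515] [0.55380359 0.52293259 0.48647552]
go [-0.6  0.2  2.3] [ 0.0016 -0.0013  0.001 ]
```

View pics/w5b.png

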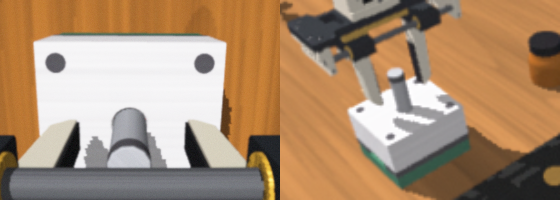

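The fingers straddle the punch centrally and clear the block. Next: close gently and watch the side force.

>>> {"fn": "servo_tool", "kwargs": {
  "increments": [
    {"slide": [-0.5, 0, 2], "dr": [0, 0, 0], "jaw": 0.55},
    {"slide": [-0.5, 0, 2], "dr": [0, 0, 0], "jaw": 0.7},
    {"slide": [-0.5, 0, 2], "dr": [0, 0, 0], "jaw": 0.74},
    {"slide": [-0.5, 0, 2], "dr": [0, 0, 0], "jaw": 0.77},
    {"slide": [-0.5, 0, 2], "dr": [0, 0, 0], "jaw": 0.79},
    {"slide": [-0.5, 0, 2], "dr": [0, 0, 0], "jaw": 0.82},
    {"slide": [-0.5, 0, 2], "dr": [0, 0, 0], "jaw": 0.85},
    {"slide": [-0.5, 0, 2], "dr": [0, 0, 0], "jaw": 0.85},
    {"slide": [-0.5, 0, 2], "dr": [0, 0, 0], "jaw": 0.85}
  ],
  "force": 4
}}

```text
t: 14.15
tool_pos: [0.5039, 0.2526, 0.2806]
orientation: [-2.22, -2.222, 0.001]
force: [-0.2, 0.9, 0.2]
opening: 0.02
gripper_force: 4.0
```

```bash
python3 - <<'E'
from h import *
s=read_state()
for k in ("t","tool_pos","orientation","force","wrist_torque","opening","gripper_force"): print(k,s[k])
E
```

```text
t 14.15
tool_pos [0.50385874 0.25262059 0.2806302 ]
orientation [-2.21969745e+00 -2.22190743e+00  7.00067314e-04]
force [-0.15286196  0.88398204  0.20776465]
wrist_torque [-0.00989772  0.15784326 -0.01237831]
opening 0.02001693039176711
gripper_force 3.9998985081911087
```

>>> {"fn": "servo_tool", "kwargs": {
  "increments": [
    {"slide": [0, 0, 0], "dr": [0, 0, 0], "jaw": 0.9},
    {"slide": [0, 0, 0], "dr": [0, 0, 0], "jaw": 0.9},
    {"slide": [0, 0, 0], "dr": [0, 0, 0], "jaw": 0.9},
    {"slide": [0, 0, -1], "dr": [0, 0, 0], "jaw": 0.9},
    {"slide": [0, 0, -2], "dr": [0, 0, 0], "jaw": 0.9},
    {"slide": [0, 0, -4], "dr": [0, 0, 0], "jaw": 0.9},
    {"slide": [0, 0, -6], "dr": [0, 0, 0], "jaw": 0.9},
    {"slide": [0, 0, -8], "dr": [0, 0, 0], "jaw": 0.9},
    {"slide": [0, 0, -8], "dr": [0, 0, 0], "jaw": 0.9},
    {"slide": [0, 0, -8], "dr": [0, 0, 0], "jaw": 0.9}
  ],
  "force": 20
}}

```text
t: 15.15
tool_pos: [0.5039, 0.2526, 0.2888]
orientation: [-2.22, -2.222, 0.0]
force: [-0.4, 0.0, -3.0]
opening: 0.0194
gripper_force: 20.0
```

```bash
python3 - <<'E'
from h import *
s=read_state()
for k in ("t","tool_pos","orientation","force","wrist_torque","opening","gripper_force"): print(k,s[k])
E
```

```text
t 15.15
tool_pos [0.50394354 0.25260033 0.28877707]
orientation [-2.21986501e+00 -2.22203212e+00  1.94746424e-04]
force [-0.42204192  0.03606929 -3.00062762]
wrist_torque [-0.05753466  0.07464887 -0.01708839]
opening 0.019405314243498895
gripper_force 19.999055564403534
```

Only the punch's weight (3 N) shows, so nothing binds. Raise it a further 21 mm, to about 29 mm in all.

>>> {"fn": "servo_tool", "kwargs": {
  "increments": [
    {"slide": [0, 0, -2], "dr": [0, 0, 0], "jaw": 0.9},
    {"slide": [0, 0, -4], "dr": [0, 0, 0], "jaw": 0.9},
    {"slide": [0, 0, -6], "dr": [0, 0, 0], "jaw": 0.9},
    {"slide": [0, 0, -8], "dr": [0, 0, 0], "jaw": 0.9},
    {"slide": [0, 0, -10], "dr": [0, 0, 0], "jaw": 0.9},
    {"slide": [0, 0, -12], "dr": [0, 0, 0], "jaw": 0.9},
    {"slide": [0, 0, -14], "dr": [0, 0, 0], "jaw": 0.9},
    {"slide": [0, 0, -16], "dr": [0, 0, 0], "jaw": 0.9},
    {"slide": [0, 0, -18], "dr": [0, 0, 0], "jaw": 0.9},
    {"slide": [0, 0, -20], "dr": [0, 0, 0], "jaw": 0.9},
    {"slide": [0, 0, -21], "dr": [0, 0, 0], "jaw": 0.9},
    {"slide": [0, 0, -21], "dr": [0, 0, 0], "jaw": 0.9},
    {"slide": [0, 0, -21], "dr": [0, 0, 0], "jaw": 0.9},
    {"slide": [0, 0, -21], "dr": [0, 0, 0], "jaw": 0.9}
  ]
}}

```text
t: 16.55
tool_pos: [0.5039, 0.2526, 0.3095]
orientation: [-2.22, -2.222, 0.001]
force: [0.8, -0.6, -3.2]
opening: 0.0195
gripper_force: 20.0
```

```bash
python3 - <<'E'
from h import *
s=read_state()
for k in ("t","tool_pos","dq","force","wrist_torque","opening","gripper_force"): print(k,s[k])
w,_,_=snap("wrist","w6"); a,_,_=snap("side","s6")
cv2.imwrite("pics/f6.png",np.hstack([cv2.resize(w[100:300,160:360,::-1],(400,400)), cv2.resize(a[110:210,90:190,::-1],(400,400),interpolation=cv2.INTER_CUBIC)]))
E
```

```text
t 16.55
tool_pos [0.50386632 0.25256494 0.3094878 ]
dq [ 0.00105383  0.00064458 -0.00086282 -0.00031035  0.0005863   0.00054819]
force [ 0.80334601 -0.64610671 -3.22454257]
wrist_torque [-0.06479494 -0.01279235 -0.00996368]
opening 0.01953627377781392
gripper_force 19.99901443719864
```

View pics/f6.png

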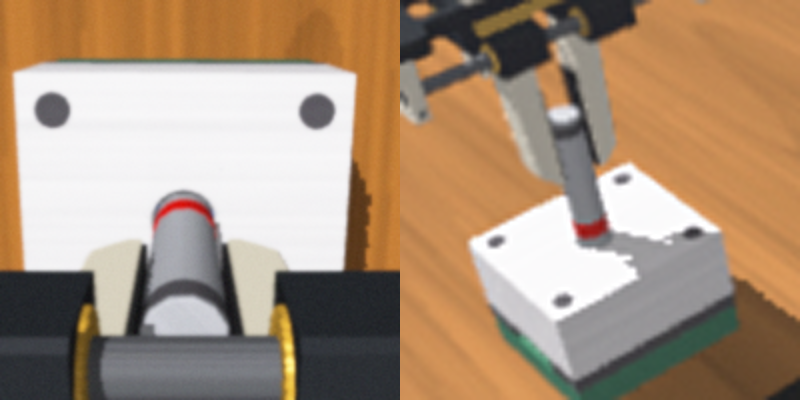

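Both crops show the red ring clear of the block with a grey band below it, at about (185,195) on the left and (590,240) on the right. No blue shows, the fixture stands flat, and the measured raise is 28.9 mm.

```bash
python3 -c "
from plant import close_job; print(close_job())"
```

```text
the job is handed in; nothing more can be done
None
```

I handed in the job at about 16.7 s: three blanks are in the tray, two are still on the bench, and the arm is holding the punch still about 29 mm up, with the red ring fully out and the blue ring hidden.

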